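Hold a printed bracket in the corner of the gauge jig

TASK

Lift the printed angle bracket onto the jig's plywood board and set it on its base with the back of its upright plate facing the fence. Push it fully home so that its back lies flat against the fence and its end butts against the stop block, then press the fingertips diagonally into its inside corner, firmly pushing it down on the board and back against the fence at the same time. Finish while still holding that push, and leave the spool, the glue stick and the bottle undisturbed.

Things in the scene. Friction and masses are not known exactly. Their poses are not given: they have to be found in the camera images.
- board: plywood base board of the jig, fixed, 180 (x) x 280 (y) x 12 (z) mm, lying on the table. Origin: centre of its underside; its top is 12 mm above. The fence stands along its +x edge.
- fence: aluminium bar fixed on the board along the board's +x edge, 20 (x) x 280 (y) x 56 (z) mm. Origin: centre of its underside, on the board's top; axes parallel to the board's. Its working face looks to its own -x, 10 mm from the origin.
- stop: steel block fixed on the board, touching the fence's working face in the board's +y half (50 to 115 mm from its middle), 60 (x) x 30 (y) x 40 (z) mm with a flat bolt head on top. Origin: centre of its underside, on the board's top; axes parallel to the board's. Its working face looks to its own -y, 15 mm from the origin. The bracket belongs on the -y side of it.
- bracket: grey printed angle bracket, loose, about 0.12 kg, 110 mm long (y, ends at +-55 mm). It starts standing on its base on the table. Origin: centre of its underside. Base plate 60 (x) x 110 (y) x 8 mm thick. Upright plate 8 mm thick along the whole +x edge (x from +22 to +30 mm), its top 50 mm above the underside; it can be pinched from above.
- bracket_back (a point): middle of the back (outer) face of the bracket's upright plate: 30 mm along +x from the bracket's origin, 25 mm above its underside
- spool: bystander: small orange filament spool lying flat, 100 mm diameter, 50 mm high; origin at the centre of its underside; must not be moved
- glue: bystander: white glue stick standing upright, 36 mm diameter, 90 mm high; origin at the centre of its underside; must not be moved
- bottle: bystander: bottle standing upright, loose, 60 mm diameter, 170 mm high; origin at the centre of its underside; must not be moved
- bracket_corner (a point): middle of the bracket's inside corner, where base top and upright's inner face meet: x +22 mm, 8 mm above the underside. The corner is a pocket 98 mm long (y) between two 6 mm thick stepped end cheeks, which stand on the base from x -12 to +22 mm up to 22 mm above the underside, and from x +5 to +22 mm up to 38 mm.
Things that resemble listed ones, but are neither listed nor needed, are in the scene too. Of the things that look like the bracket, the middle-sized one is meant.

How it is judged (in metres and radians):
At the end, for the whole second after the job is handed in: The bracket is at rest on the board (3 mm, 0.04 rad), back on the fence (3 mm, parallel within 0.04 rad), end within 3 mm of the stop block, while the fingers push on it with over 3 N so that it presses on the fence with over 3 N and on the board with over 4 N (contact force between bracket and fence above 3 N and contact force between bracket and board above 4 N and contact force between the fingers and bracket above 3 N and x of bracket_back in the frame of fence above -0.013 m and y of bracket in the frame of stop between -0.073 and -0.066 m and z of bracket in the frame of fence below 0.003 m and angle between the x axis of bracket and the x axis of fence, either way round below 0.04 rad and angle between bracket's own z axis and vertical below 0.04 rad and linear speed of bracket below 0.01 m/s); the arm keeps its last pose, push and grip.
It fails at once if the spool was disturbed (distance of spool from where it was at the start of the episode above 0.02 m).
It fails at once if the glue stick was disturbed (distance of glue from where it was at the start of the episode above 0.02 m or angle between glue's own z axis and vertical above 0.3 rad).
It fails at once if the bottle was disturbed (distance of bottle from where it was at the start of the episode above 0.02 m or angle between bottle's own z axis and vertical above 0.3 rad).
It also fails if it takes over 58 s, if anything falls off the work surface, if the arm or the gripper's body presses on something with over 40 N, if the wrist force passes 120 N, or if a joint passes its speed limit or range.

ROBOT

A 6-joint arm with a two-finger parallel gripper is mounted at the origin on the work surface. World frame = base frame: x ahead of the robot, y to its left, z up, the work surface at z = 0. Lengths are in mm, angles in rad, forces in N, time in s.
With the tool pointing down it reaches from about 275 to 1000 mm from the base axis. Payload 8.4 kg.
Tool frame: the origin (TCP) lies at the very end of the fingers, on their centre line; the grasp point (between the pads) lies 19 mm behind it; z points along the fingers, y is the direction in which the jaws open and shut (so a half turn about z gives the same grasp; the last joint's range is limited). The gripper opens to 85 mm and grips with 20 to 120 N. Pads are 22 mm wide; open, the fingers measure 114 mm over their backs; the gripper's body (76 mm by 85 mm) begins 54 mm behind the grasp point. The pads swing forward as they close: fully open they stand 13 mm farther back than shut.
Start: joints at [1.27, 0.353, 1.633, -0, 1.155, -0.002], TCP at [183.982, 597.309, 231.281] pointing down, gripper open.
Joint ranges: [-2.63, 2.63], [-0.92, 2.1], [0.06, 2.66], [-1.3, 4.44], [0, 2.69], [-3.02, 3.02]. Speed limits (rad/s): [2.22, 2.22, 2.79, 3.14, 3.14, 3.14].

INTERFACE

Orientations are given as [roll, pitch, yaw] about the fixed x, y, z axes, in that order (R = Rz(yaw) Ry(pitch) Rx(roll)).
In Python, from rig import sense, grab_frame, get_calibration, sign_off, boxes_of, trace gives the robot as it stands.
- The arm moves only by the tool servo_tool, never from a script. Its argument "rows" is a list of rows, each a list of 3 entries, a list of its own where there are three numbers: the finger opening in mm, from 0 to 85.4, then the shift along the tool's x, y, z in mm, then the turn, a rotation vector about the tool's x, y, z in degrees. A call has 1 to 8 rows; each row shifts and turns the commanded pose from where the row before left it, along the tool's axes as they then stand; what a row does not reach is not made up. A row lasts 1/8 s, in which the tool goes at most 62.5 mm and 10.7 degrees, less where a joint would pass 70% of its speed; a pose out of reach is approached as far as the arm can. A call is refused whole if a number of a shift passes 62.5 or a number of a turn 10.7, either way. A call with a gripper value outside its range is refused whole. The fingers move at their own pace and stop on an object; "force" is the grip in N (left out, the last holds). Time passes only in rows, so rows that do not move let the fingers close. It gives the time, the measured TCP pose, the force and the opening at its end, in the units of the state.
- sense(): the state, without advancing time (a new reading comes with each control period).
- grab_frame(name): name is "scene" or "top" or "wrist"; returns the picture (400x640x3 uint8, blue, green, red); there is no depth.
- get_calibration(name): a dict with "intrinsics" (3x3 intrinsics, pixels), "world_to_cam" (4x4, takes a point from world to camera coordinates). Camera axes: x right, y down, z forward; pixel columns grow to the right and rows downward; lengths in mm; the calibration is good to about 2 mm. The wrist camera is an equidistant fisheye: a pixel r from the principal point sees the ray r / f radians off the axis. A picture is of the moment at which its call begins: read the wrist's pose just before it. get_calibration takes no time and is no camera call; for the wrist camera it gives the pose at the moment of the call.
- sign_off(): hands the job in, once; it reports no verdict.
Trained networks look in the newest picture that a camera, given by its name, has taken for a name from the list of things; names that differ only in an ending like _2 or _b are one class to them, and where a whole thing is asked for, a point or a joint stands for the part that bears it (a point fixed in the world has none). Each returns a list of dicts, best first, with "conf" (0 to 1); they miss things now and then, are a little off and sometimes report something else, mostly with a low value. They report only what shows in the picture. A call takes as long as a camera call. They do not tell look-alikes from the thing itself.
- boxes_of(camera, thing): "centre" ([x, y, z] in mm, in the coordinates of the camera as it stood for that picture, good to about 4 mm: the middle of the surface that is visible of it).
- trace(camera, thing): "mask" (400x640 bool, what is visible of it).
The state is a dict: "clock": time; "qpos": joint angles; "qvel": joint speeds; "joint_efforts": joint torques, N m; "eef_pos": TCP position; "tcp_rot": TCP orientation; "contact_force": force on the tool from outside, world axes, zero at the start; "wrist_torque": the same for the moment, N m; "opening": opening from 0.0 (shut) to 1.0 (fully open).
Only numpy, scipy, OpenCV 4.12 (cv2) and the standard library are available. Lean on these libraries where they do the work, as an engineer would, in place of code of your own. Each camera call takes 0.05 s, during which the arm holds its last target. There are 200 camera calls.

## Working session

There is one attempt and no reset: what is moved stays moved. The work goes in short steps, Python scripts to look and compute and a tool call to move; the robot and the scene stay as the last step left them, time stands still between calls to the robot, and variables do not carry over. Pictures are saved under pics/ and viewed, about 8 in all and at most 12, crops included, and the job is handed in when it is done.

Besides the shell and the picture viewer there is one more tool, called after "Request:" as name(argument=value, ...), one argument or row to a line, values as JSON. servo_tool: Moves the arm, as the interface text tells. Its arguments: {"type":"object","properties":{"rows":{"type":"array","items":{"type":"array"}},"force":{"type":"number"}},"required":["rows"]}

```bash
mkdir -p pics; ls
cat > h.py <<'E'
import numpy as np, cv2
from rig import *
from scipy.spatial.transform import Rotation as R
def w2c(c): return np.array(get_calibration(c)["world_to_cam"])
def K(c): return np.array(get_calibration(c)["intrinsics"])
def toworld(c,p): return (np.linalg.inv(w2c(c))@np.r_[p,1])[:3]
def proj(c,P):
    q=w2c(c)@np.r_[P,1]; u=K(c)@q[:3]; return u[:2]/u[2]
def ray_z(c,px,z):
    M=np.linalg.inv(w2c(c)); d=M[:3,:3]@np.linalg.inv(K(c))@np.r_[px,1]; o=M[:3,3]
    return o+d*(z-o[2])/d[2]
E
python3 - <<'E'
from h import *
for c in ["top","scene"]:
    im=grab_frame(c); cv2.imwrite(f"pics/{c}0.png",im)
    for t in ["board","fence","stop","bracket","spool","glue","bottle"]:
        for d in boxes_of(c,t): print(c,t,round(d["conf"],2),toworld(c,d["centre"]).round(0))
print(sense())
E
```

```text
pics
top board 0.89 [501. 179.  14.]
top fence 0.8 [591. 160.  68.]
top stop 0.75 [579. 282.  54.]
top bracket 0.84 [ 373. -230.    8.]
top bracket 0.57 [ 675. -234.    5.]
top spool 0.76 [ 474. -444.   52.]
top bottle 0.66 [379. 463. 116.]
top bottle 0.24 [499. 180.  14.]
scene board 0.75 [491. 199.  10.]
scene fence 0.82 [607. 186.  55.]
scene stop 0.6 [579. 293.  45.]
scene bracket 0.84 [ 549. -205.   12.]
scene bracket 0.62 [ 350. -234.   23.]
scene bracket 0.55 [ 683. -237.    7.]
scene spool 0.62 [ 489. -434.   38.]
scene glue 0.85 [784.   4.  48.]
scene bottle 0.86 [401. 482.  84.]
{'clock': 0.8, 'qpos': array([ 1.26960995e+00,  3.52989242e-01,  1.63341615e+00,  6.22192297e-06,
        1.15519164e+00, -2.34705434e-03]), 'qvel': array([ 7.67247383e-04,  2.27132226e-04,  5.75626832e-07,  1.02317721e-04,
       -1.67133397e-03, -1.12587943e-04]), 'joint_efforts': array([ 1.67893078e-03, -6.05119944e+01, -3.42424858e+01, -9.49162268e-05,
        9.17602520e-04, -3.39704934e-05]), 'eef_pos': array([183.97237349, 597.3059929 , 231.28076994]), 'tcp_rot': array([-3.14158829e+00, -5.70249998e-06,  2.84275082e+00]), 'contact_force': array([-0.52174484, -0.73252327,  0.73841502]), 'wrist_torque': array([ 0.01484052, -0.01718822, -0.01918918]), 'opening': 0.9978961454906354}
```

View pics/top0.png

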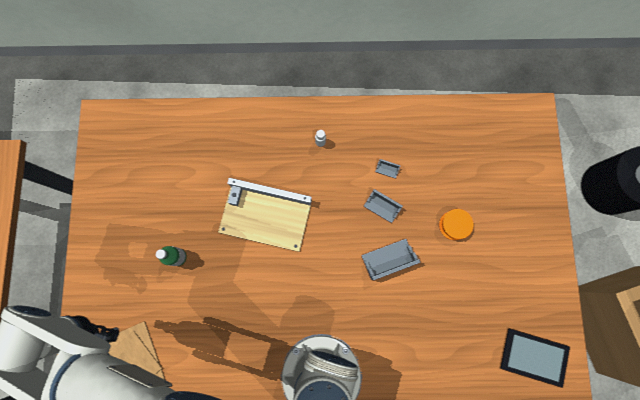

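View pics/scene0.png

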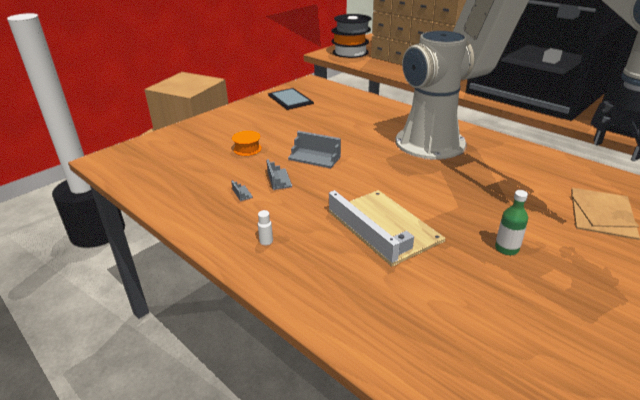

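The top view shows the middle-sized bracket at about (383,206). The board is at about (265,215), with the fence along its upper edge and the stop at (235,193). I'll crop in on the bracket and measure angles from the masks.

Run:
```python
from h import *
im=cv2.imread("pics/top0.png"); a=im[170:260,350:430]; b=im[165:260,210:320]
a=cv2.resize(a,None,fx=5,fy=5,interpolation=cv2.INTER_CUBIC);b=cv2.resize(b,None,fx=3,fy=3,interpolation=cv2.INTER_CUBIC)
s=cv2.imread("pics/scene0.png")[150:200,255:305]; s=cv2.resize(s,None,fx=7,fy=7,interpolation=cv2.INTER_CUBIC)
H=max(x.shape[0] for x in(a,s)); out=np.zeros((H,a.shape[1]+s.shape[1],3),np.uint8)
out[:a.shape[0],:a.shape[1]]=a; out[:s.shape[0],a.shape[1]:]=s
cv2.imwrite("pics/crop1.png",out)
grab_frame("top")
for t,z in [("fence",68),("board",12),("bracket",20)]:
    for d in trace("top",t):
        m=d["mask"].astype(np.uint8)
        c=max(cv2.findContours(m,0,1)[0],key=cv2.contourArea)
        P=np.array([ray_z("top",p[0],z)[:2] for p in c],np.float32)
        print(t,round(d["conf"],2),cv2.minAreaRect(P))
M=np.linalg.inv(w2c("wrist")); print(M.round(2), K("wrist"))
for c in("top","scene"):print(c,np.linalg.inv(w2c(c)).round(2).tolist())
```

```text
fence 0.62 ((588.1632080078125, 165.58412170410156), (281.15789794921875, 32.00447463989258), 76.35877227783203)
board 0.87 ((505.36236572265625, 188.69781494140625), (281.0899353027344, 161.19509887695312), 75.90068817138672)
bracket 0.94 ((366.3582458496094, -228.99166870117188), (88.76770782470703, 173.54367065429688), 19.755857467651367)
bracket 0.76 ((670.99072265625, -232.8584747314453), (75.31086730957031, 51.6567497253418), 69.93150329589844)
bracket 0.61 ((543.7891845703125, -213.67935180664062), (113.41327667236328, 76.03487396240234), 57.78523635864258)
bracket 0.57 ((785.6890258789062, -4.407133102416992), (31.27790069580078, 54.464603424072266), 89.1498031616211)
[[ 2.9000e-01  9.1000e-01  2.8000e-01  1.1304e+02]
 [ 9.6000e-01 -2.8000e-01 -8.0000e-02  6.1867e+02]
 [ 0.0000e+00  2.9000e-01 -9.6000e-01  3.7449e+02]
 [ 0.0000e+00  0.0000e+00  0.0000e+00  1.0000e+00]] [[309.70691629   0.         318.49127839]
 [  0.         309.70691629 201.02338214]
 [  0.           0.           1.        ]]
top [[-0.01, -0.98, 0.19, 297.36], [-1.0, 0.01, 0.0, 7.8], [-0.01, -0.19, -0.98, 1471.34], [0.0, 0.0, 0.0, 1.0]]
scene [[-0.69, 0.41, -0.6, 1383.38], [0.73, 0.37, -0.57, 779.48], [-0.01, -0.83, -0.56, 783.19], [0.0, 0.0, 0.0, 1.0]]
```

View pics/crop1.png

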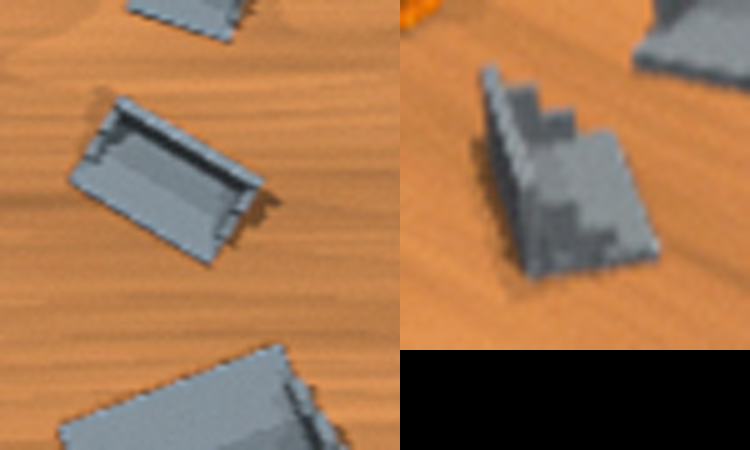

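Request:
servo_tool(
  rows=[
    [85,[0,0,-40],[0,0,0]],
    [85,[0,0,-40],[0,0,0]],
    [85,[-35,-35,-10],[0,0,0]],
    [85,[-45,-35,0],[0,0,0]],
    [85,[-45,-35,0],[0,0,0]],
    [85,[-45,-35,0],[0,0,0]],
    [85,[-45,-35,0],[0,0,0]],
    [85,[-45,-35,0],[0,0,0]],
  ],
)

```text
clock: 2.0
eef_pos: [371.4, 318.5, 321.6]
tcp_rot: [3.141, 0.0, 2.843]
contact_force: [-0.1, 0.6, -0.4]
opening: 0.999
```

Request:
servo_tool(
  rows=[
    [85,[-40,-33,0],[0,0,0]],
    [85,[-40,-33,20],[0,0,0]],
    [85,[-25,-33,20],[0,0,0]],
    [85,[0,0,0],[0,0,0]],
  ],
)

```text
clock: 2.5
eef_pos: [441.7, 192.0, 280.0]
tcp_rot: [-3.14, -0.002, 2.839]
contact_force: [0.2, -0.2, -0.1]
opening: 0.994
```

```bash
cat >> h.py <<'E'
def wpix(c):  # undistort: pixel -> world origin, dir
    pass
def wray_z(px,z,M=None,Kw=None):
    M=np.linalg.inv(w2c("wrist")) if M is None else M; k=K("wrist") if Kw is None else Kw
    v=(np.array(px,float)-k[:2,2])/k[0,0]; th=np.hypot(*v)+1e-12
    d=M[:3,:3]@np.r_[np.sin(th)*v/th,np.cos(th)]; o=M[:3,3]
    return o+d*(z-o[2])/d[2]
def wproj(P):
    q=w2c("wrist")@np.r_[P,1]; k=K("wrist"); r=np.hypot(q[0],q[1]); th=np.arctan2(r,q[2])
    return k[:2,2]+k[0,0]*th*q[:2]/r
E
python3 - <<'E'
from h import *
print(sense()["eef_pos"],w2c("wrist").tolist())
im=grab_frame("wrist"); cv2.imwrite("pics/w1.png",im)
for t,z in [("fence",68),("board",12),("stop",52)]:
    for d in trace("wrist",t):
        m=d["mask"].astype(np.uint8)
        c=max(cv2.findContours(m,0,1)[0],key=cv2.contourArea)
        P=np.array([wray_z(p[0],z)[:2] for p in c],np.float32)
        print(t,round(d["conf"],2),cv2.minAreaRect(P),cv2.boxPoints(cv2.minAreaRect(P)).round(0).tolist())
    for d in boxes_of("wrist",t): print(t,round(d["conf"],2),toworld("wrist",d["centre"]).round(1))
E
```

```text
[441.69631502 192.0296446  279.95457955] [[0.2975435479583854, 0.954707250494948, -0.0013794639232369954, -314.0166768725922], [0.9145004053063602, -0.28459719978872466, 0.28756467545044906, -400.2957014279497], [0.27414748906900716, -0.08682453411793387, -0.9577602280907078, 322.2194517930063], [0.0, 0.0, 0.0, 1.0]]
fence 0.72 ((524.886474609375, -170.5739288330078), (129.00213623046875, 96.8900146484375), 57.98063278198242) [[450.0, -200.0], [532.0, -251.0], [600.0, -142.0], [518.0, -90.0]]
fence 0.69 ((575.603515625, 150.46788024902344), (237.47219848632812, 52.36315155029297), 75.79557800292969) [[521.0, 42.0], [572.0, 29.0], [630.0, 259.0], [579.0, 272.0]]
fence 0.86 [581.9 151.8  62.5]
board 0.64 ((506.09564208984375, 188.7046356201172), (281.4153747558594, 164.08140563964844), 76.01492309570312) [[392.0, 72.0], [552.0, 32.0], [620.0, 305.0], [460.0, 345.0]]
board 0.69 [568.2 285.1  53.9]
board 0.58 [495.5 181.1  13.9]
stop 0.75 [572.1 284.4  54.4]
```

View pics/w1.png

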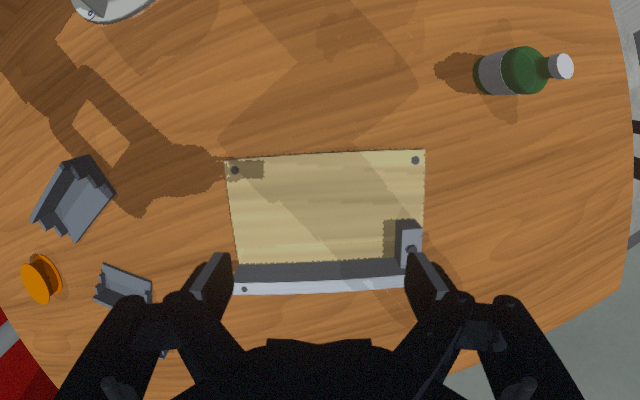

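The wrist view shows the board with the fence at the bottom (rows 262–290), the stop at (405,245), and the bracket at (125,285). Next I'll locate the fence and stop edges with gradients.

Run:
```python
from h import *
g=cv2.GaussianBlur(cv2.cvtColor(cv2.imread("pics/w1.png"),cv2.COLOR_BGR2GRAY).astype(np.float32),(3,3),0)
def sub(p,i):
    a,b,c=p[i-1],p[i],p[i+1]; d=a-2*b+c; return i+(0.5*(a-c)/d if d else 0)
def fit(lab,P):
    P=np.array(P); c=np.median(P,0)
    vx,vy,x,y=cv2.fitLine(P.astype(np.float32),cv2.DIST_HUBER,0,0.01,0.01).ravel()
    if vy<0 and abs(vy)>.5: vx,vy=-vx,-vy
    print(lab,"pt",x.round(1),y.round(1),"dir",vx.round(4),vy.round(4),"ang(yaw)",np.degrees(np.arctan2(-vx,vy)).round(2)); return np.array([x,y]),np.array([vx,vy])
cols=range(255,385,5)
dy=np.diff(g,axis=0)
A=[wray_z((c,sub(dy[268:290,c],1+np.argmax(dy[269:289,c]))+268+.5),68)[:2] for c in cols]
B=[wray_z((c,sub(-dy[252:274,c],1+np.argmax(-dy[253:273,c]))+252+.5),12)[:2] for c in cols]
p,d=fit("face top z68",A); fit("face bottom z12",B)
dx=np.diff(g,axis=1)
for r in range(226,266,6): print(r,g[r,378:425].astype(int).tolist())
```

```text
face top z68 pt 579.9 151.7 dir 0.2409 0.9706 ang(yaw) -13.94
face bottom z12 pt 579.7 150.9 dir 0.2384 0.9712 ang(yaw) -13.79
226 [154, 154, 154, 153, 150, 134, 110, 99, 99, 98, 98, 98, 98, 98, 98, 99, 93, 78, 65, 61, 60, 61, 63, 63, 64, 64, 64, 63, 64, 64, 64, 64, 64, 63, 63, 63, 62, 62, 62, 62, 64, 72, 95, 122, 132, 127, 122]
232 [149, 149, 149, 148, 144, 127, 105, 96, 96, 95, 95, 95, 95, 95, 95, 95, 89, 74, 62, 59, 58, 58, 59, 73, 105, 128, 133, 133, 133, 134, 134, 133, 133, 133, 133, 133, 133, 134, 134, 132, 131, 132, 133, 129, 120, 112, 106]
238 [161, 161, 162, 158, 147, 127, 110, 105, 104, 104, 105, 104, 103, 104, 104, 101, 90, 72, 62, 59, 58, 58, 61, 81, 114, 132, 134, 134, 134, 134, 133, 133, 133, 133, 133, 133, 133, 134, 133, 132, 132, 132, 132, 126, 114, 105, 103]
244 [156, 156, 156, 148, 127, 105, 96, 95, 94, 94, 94, 93, 93, 93, 94, 90, 78, 64, 57, 57, 57, 57, 64, 89, 120, 133, 134, 134, 132, 127, 122, 118, 113, 104, 99, 102, 113, 122, 126, 129, 130, 131, 129, 122, 111, 107, 107]
250 [146, 146, 146, 141, 126, 105, 92, 88, 88, 89, 88, 88, 89, 88, 88, 84, 73, 59, 55, 57, 57, 58, 71, 100, 125, 132, 125, 103, 77, 63, 65, 71, 73, 72, 72, 71, 71, 71, 81, 104, 122, 127, 125, 114, 104, 102, 104]
256 [137, 135, 141, 135, 110, 93, 89, 89, 90, 90, 90, 88, 87, 87, 86, 78, 67, 58, 54, 53, 54, 60, 78, 109, 129, 133, 133, 132, 116, 77, 44, 32, 30, 31, 32, 32, 34, 40, 51, 58, 62, 64, 65, 64, 63, 63, 64]
262 [72, 72, 71, 71, 71, 70, 70, 70, 70, 69, 69, 70, 70, 69, 69, 69, 68, 67, 65, 59, 53, 60, 88, 118, 131, 132, 131, 121, 87, 46, 30, 29, 29, 30, 30, 30, 30, 30, 28, 30, 34, 43, 55, 62, 62, 61, 62]
```

Run:
```python
from h import *
yaw=np.radians(-13.9); ex=np.array([np.cos(yaw),np.sin(yaw)]); ey=np.array([-np.sin(yaw),np.cos(yaw)])
M=np.linalg.inv(np.array([[0.2975435479583854, 0.954707250494948, -0.0013794639232369954, -314.0166768725922], [0.9145004053063602, -0.28459719978872466, 0.28756467545044906, -400.2957014279497], [0.27414748906900716, -0.08682453411793387, -0.9577602280907078, 322.2194517930063],[0,0,0,1]]))
p0=np.array([579.8,151.3])
for px,z in [((401.8,238),52),((400.6,256),52),((401.2,244),52),((395,238),12),((394.3,250),12),((393.8,256),12)]:
    P=wray_z(px,z,M)[:2]; print(z,P.round(1),"along y from p0",round(ey@(P-p0),1),"x",round(ex@(P-p0),1))
# board/stop mask check
s=np.mean([ey@(wray_z(px,52,M)[:2]-p0) for px in((401.8,238),(400.6,256))])
C=p0+ey*(s-55)-ex*30; print("target bracket origin",C.round(1), "corner of faces",(p0+ey*s).round(1))
```

```text
52 [559.9 271.3] along y from p0 111.7 x -48.1
52 [586.  264.3] along y from p0 111.2 x -21.1
52 [568.3 268.7] along y from p0 111.2 x -39.3
12 [576.9 267.4] along y from p0 112.0 x -30.8
12 [595.9 262.3] along y from p0 111.6 x -11.0
12 [605.6 259.5] along y from p0 111.2 x -0.9
target bracket origin [564.2 213.3] corner of faces [606.6 259.4]
```

Request:
servo_tool(
  rows=[
    [85,[50,-20,0],[0,0,-10]],
    [85,[20,-50,0],[0,0,0]],
    [85,[20,-55,0],[0,0,0]],
    [85,[20,-55,0],[0,0,0]],
    [85,[20,-55,0],[0,0,0]],
    [85,[20,-55,0],[0,0,0]],
    [85,[0,-40,20],[0,0,0]],
    [85,[0,0,0],[0,0,0]],
  ],
)

```text
clock: 3.85
eef_pos: [251.0, -104.4, 260.9]
tcp_rot: [-3.141, -0.001, 3.012]
contact_force: [-0.3, 1.4, 1.3]
opening: 0.997
```

Fence face and stop agree to within about 1 mm from two heights. Now I'll turn the tool to yaw ≈58° for the bracket.

Request:
servo_tool(
  rows=[
    [85,[0,0,0],[0,0,10.5]],
    [85,[0,0,0],[0,0,10.5]],
    [85,[0,0,0],[0,0,10.5]],
    [85,[0,0,0],[0,0,10.5]],
    [85,[0,0,0],[0,0,10.5]],
    [85,[0,0,0],[0,0,10.5]],
    [85,[0,0,0],[0,0,10.5]],
    [85,[0,0,0],[0,0,10.5]],
  ],
)

```text
clock: 4.85
eef_pos: [252.7, -101.7, 261.8]
tcp_rot: [3.141, -0.0, 1.548]
contact_force: [0.0, 0.3, -0.1]
opening: 1.002
```

Request:
servo_tool(
  rows=[
    [85,[0,0,0],[0,0,10.5]],
    [85,[0,0,0],[0,0,10.5]],
    [85,[0,0,0],[0,0,9.5]],
    [60,[0,60,0],[0,0,0]],
    [60,[0,60,0],[0,0,0]],
    [60,[0,60,10],[0,0,0]],
    [60,[0,60,20],[0,0,0]],
    [60,[0,60,20],[0,0,0]],
  ],
)

```text
clock: 5.85
eef_pos: [509.5, -258.4, 211.5]
tcp_rot: [3.141, -0.0, 1.021]
contact_force: [0.6, -0.2, 1.4]
opening: 0.7
```

Run:
```python
from h import *
s=sense(); print(s["eef_pos"],s["tcp_rot"],s["qpos"],s["opening"])
y=s["tcp_rot"][2]; d=np.array([504,-276])-s["eef_pos"][:2]; print("tool shift",d@[np.cos(y),np.sin(y)],d@[np.sin(y),-np.cos(y)])
```

```text
[ 509.48181116 -258.35139318  211.5334824 ] [ 3.14092421e+00 -4.95350666e-04  1.02102278e+00] [-4.72191854e-01  2.89805293e-01  1.77081912e+00  5.01147974e-04
  1.08026346e+00  7.73459230e-02] 0.6995691147551698
tool shift -17.912172989294536 4.547266758972257
```

Run:
```python
from h import *
s=sense(); print(s["eef_pos"],w2c("wrist").tolist())
im=grab_frame("wrist"); cv2.imwrite("pics/w2.png",im)
for d in trace("wrist","bracket"):
    m=d["mask"].astype(np.uint8); c=max(cv2.findContours(m,0,1)[0],key=cv2.contourArea)
    print(round(d["conf"],2),cv2.boundingRect(c),wray_z(np.mean(c,0)[0],8).round(0))
cv2.imwrite("pics/w2c.png",cv2.resize(im[60:310,150:490],None,fx=2.3,fy=2.3,interpolation=cv2.INTER_CUBIC))
for P in [(546,-208,8),(610,-142,50)]: print(wproj(np.array(P)))
```

```text
[ 509.48181116 -258.35139318  211.5334824 ] [[0.8527420958326286, -0.5223320203441285, -0.00042251414159805503, -569.1178258615205], [-0.49991033865484036, -0.816371116408324, 0.289184808730045, 11.43787866507969], [-0.15139541373826926, -0.24638884069180325, -0.9572731939637559, 374.3089649502038], [0.0, 0.0, 0.0, 1.0]]
0.86 (120, 151, 158, 135) [ 352. -230.    8.]
0.76 (294, 75, 61, 111) [ 544. -217.    8.]
0.71 (408, 54, 52, 69) [ 676. -240.    8.]
0.17 (336, 276, 52, 69) [ 462. -451.    8.]
[322.12286453 120.21613569]
[343.45367832  31.6087961 ]
```

View pics/w2c.png

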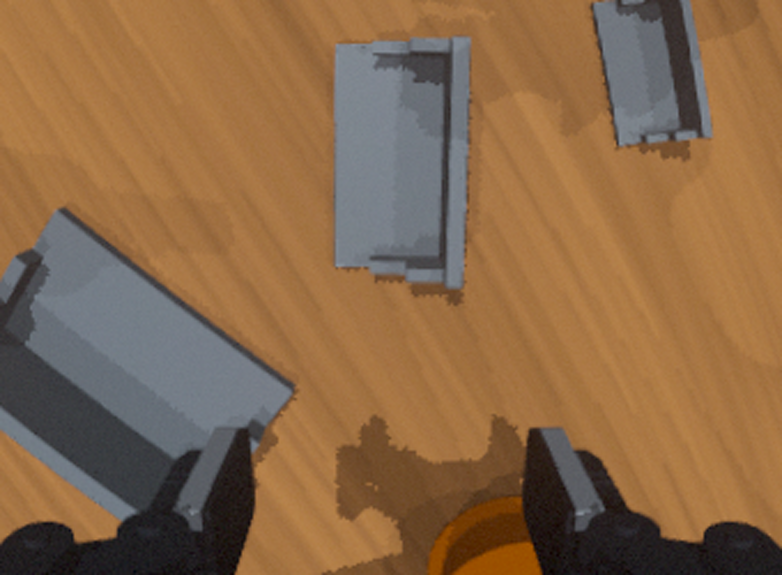

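The crop shows the bracket upright's top as a narrow bar from crop (461,39) to (455,287). The base's left edge is at crop x=335. The pose looks well aligned with the tool.

Run:
```python
from h import *
f=lambda u,v,z: wray_z((u/2.3+150,v/2.3+60),z)[:2]
a,b=f(461,39,50),f(454.5,287,50); l1,l2=f(335,44,8),f(335,267,8)
for n,p,q in[("up",a,b),("left",l1,l2)]:
    d=p-q; print(n,p.round(1),q.round(1),"len",np.hypot(*d).round(1),"yaw",np.degrees(np.arctan2(-d[0],d[1])).round(2),"mid",((p+q)/2).round(1))
m=(a+b)/2; d=(a-b)/np.hypot(*(a-b)); n=np.array([d[1],-d[0]]); print("width left->upmid (expect 56)",n@(m-(l1+l2)/2))
s=sense(); y=s["tcp_rot"][2]; e=m-s["eef_pos"][:2]
print("tool shift",e@[np.cos(y),np.sin(y)],e@[np.sin(y),-np.cos(y)],"tool yaw",np.degrees(y))
```

```text
up [ 591.8 -184.4] [ 534.8 -274.9] len 107.0 yaw -32.2 mid [ 563.3 -229.7]
left [ 545.4 -153.7] [ 487.5 -246.2] len 109.1 yaw -32.08 mid [ 516.5 -199.9]
width left->upmid (expect 56) 55.46959413183359
tool shift 52.69715787520598 29.230527766099904 tool yaw 58.48694025278284
```

Request:
servo_tool(
  rows=[
    [40,[52.7,29.2,0],[0,0,0.6]],
    [40,[0,0,60],[0,0,0]],
    [40,[0,0,50],[0,0,0]],
    [40,[0,0,40],[0,0,0]],
    [40,[0,0,28],[0,0,0]],
    [40,[0,0,11],[0,0,0]],
    [40,[0,0,0],[0,0,0]],
  ],
)

```text
clock: 6.82
eef_pos: [559.2, -228.6, 23.0]
tcp_rot: [-3.141, -0.0, 1.01]
contact_force: [-0.1, 0.4, -0.4]
opening: 0.468
```

Request:
servo_tool(
  rows=[
    [0,[0,0,0],[0,0,0]],
    [0,[0,0,0],[0,0,0]],
    [0,[0,0,0],[0,0,0]],
    [0,[0,0,0],[0,0,0]],
  ],
  force=40,
)

```text
clock: 7.32
eef_pos: [559.9, -230.1, 24.3]
tcp_rot: [3.139, -0.001, 1.008]
contact_force: [-0.5, 2.2, 7.3]
opening: 0.084
```

Request:
servo_tool(
  rows=[
    [0,[0,0,-20],[0,0,0]],
    [0,[0,0,-50],[0,0,0]],
    [0,[0,0,-50],[0,0,-9.1]],
    [0,[0,0,0],[0,0,-9.1]],
    [0,[0,0,0],[0,0,0]],
  ],
)

```text
clock: 7.95
eef_pos: [558.9, -230.0, 144.5]
tcp_rot: [3.14, 0.0, 1.325]
contact_force: [0.2, -0.6, -1.6]
opening: 0.086
```

Request:
servo_tool(
  rows=[
    [0,[40,-10,0],[0,0,0]],
    [0,[53,-13.4,0],[0,0,0]],
    [0,[53,-13.4,0],[0,0,0]],
    [0,[53,-13.4,0],[0,0,0]],
    [0,[53,-13.4,0],[0,0,0]],
    [0,[53,-13.4,0],[0,0,0]],
    [0,[53,-13.4,0],[0,0,0]],
    [0,[0,0,0],[0,0,0]],
  ],
)

```text
clock: 8.95
eef_pos: [557.1, 142.7, 142.5]
tcp_rot: [-3.141, -0.0, 1.326]
contact_force: [-0.7, 0.2, -1.4]
opening: 0.085
```

Run:
```python
from h import *
s=sense(); print(s["eef_pos"],s["tcp_rot"],s["contact_force"],s["opening"])
cv2.imwrite("pics/w3.png",grab_frame("wrist"))
y=s["tcp_rot"][2]; d=np.array([558.5,206.4])-s["eef_pos"][:2]; print("shift",d@[np.cos(y),np.sin(y)],d@[np.sin(y),-np.cos(y)],np.degrees(y))
```

```text
[557.07082966 142.67514753 142.46443044] [-3.14061210e+00 -1.45353807e-04  1.32597114e+00] [-0.66199096  0.19130889 -1.3998755 ] 0.0853248831946548
shift 62.17097093347773 -14.059506507446644 75.97255001045761
```

View pics/w3.png

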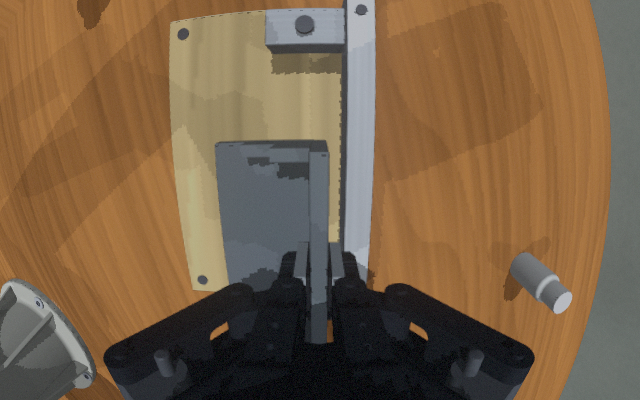

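Run:
```python
from h import *
s=sense(); y=s["tcp_rot"][2]
for px in [(310,152),(328,152),(319,152),(319,250)]:
    d=wray_z(px,s["eef_pos"][2]+27)[:2]-s["eef_pos"][:2]; print(px,"tool",d@[np.cos(y),np.sin(y)],d@[np.sin(y),-np.cos(y)])
```

```text
(310, 152) tool 57.67969506438529 -3.454615652863934
(328, 152) tool 57.68377668029689 3.3313733651015305
(319, 152) tool 57.67648902534668 -0.06157365422662586
(319, 250) tool 17.120475883133185 -0.036156303020955516
```

Request:
servo_tool(
  rows=[
    [0,[30,-7,0],[0,0,0]],
    [0,[32,-7,0],[0,0,0]],
    [0,[0,0,40],[0,0,0]],
    [0,[0,0,35],[0,0,0]],
    [0,[0,0,20],[0,0,0]],
    [0,[0,0,5],[0,0,0]],
    [0,[0,0,0],[0,0,0]],
  ],
)

```text
clock: 9.88
eef_pos: [559.7, 202.7, 43.2]
tcp_rot: [3.141, -0.0, 1.325]
contact_force: [0.1, 1.0, -1.7]
opening: 0.081
```

Request:
servo_tool(
  rows=[
    [0,[0,0,2],[0,0,0]],
    [0,[0,0,2],[0,0,0]],
    [0,[0,0,0],[0,0,0]],
  ],
)

```text
clock: 10.25
eef_pos: [559.3, 203.1, 39.1]
tcp_rot: [3.141, -0.0, 1.326]
contact_force: [-0.2, -0.2, -1.6]
opening: 0.083
```

Request:
servo_tool(
  rows=[
    [0,[0,0,2],[0,0,0]],
    [0,[0,0,1],[0,0,0]],
    [0,[0,0,0],[0,0,0]],
  ],
)

```text
clock: 10.62
eef_pos: [559.3, 203.0, 36.3]
tcp_rot: [3.141, -0.0, 1.326]
contact_force: [-1.9, -0.3, 5.6]
opening: 0.087
```

Touched down on the board. Now I'll slide it in +y (tool x) to the stop while it's still gripped.

Request:
servo_tool(
  rows=[
    [0,[2,0,-0.3],[0,0,0]],
    [0,[2,0,0],[0,0,0]],
    [0,[1,0,0],[0,0,0]],
    [0,[1,0,0],[0,0,0]],
    [0,[0,0,0],[0,0,0]],
  ],
)

```text
clock: 11.25
eef_pos: [560.8, 208.8, 36.3]
tcp_rot: [3.141, 0.0, 1.326]
contact_force: [-0.3, -3.2, 6.2]
opening: 0.082
```

Request:
servo_tool(
  rows=[
    [0,[1,0,0],[0,0,0]],
    [0,[0,0,0],[0,0,0]],
  ],
)

```text
clock: 11.5
eef_pos: [561.0, 209.7, 36.3]
tcp_rot: [3.141, 0.0, 1.326]
contact_force: [-0.7, -2.7, 4.7]
opening: 0.082
```

Request:
servo_tool(
  rows=[
    [0,[1,0,0],[0,0,0]],
    [0,[1,0,0],[0,0,0]],
    [0,[0,0,0],[0,0,0]],
  ],
)

```text
clock: 11.88
eef_pos: [561.1, 210.2, 36.3]
tcp_rot: [-3.141, 0.002, 1.327]
contact_force: [-2.3, -11.5, 8.6]
opening: 0.082
```

Request:
servo_tool(
  rows=[
    [0,[1,0,0],[0,0,0]],
    [0,[0,0,0],[0,0,0]],
  ],
)

```text
clock: 12.12
eef_pos: [561.1, 210.2, 36.3]
tcp_rot: [-3.141, 0.004, 1.327]
contact_force: [-2.5, -16.4, 11.4]
opening: 0.085
```

Request:
servo_tool(
  rows=[
    [0,[-1.5,0,0],[0,0,0]],
    [24,[0,0,-0.3],[0,0,0]],
    [24,[0,0,0],[0,0,0]],
    [24,[0,0,0],[0,0,0]],
    [24,[0,0,-35],[0,0,0]],
    [10,[0,0,-35],[0,0,0]],
    [0,[0,0,0],[0,0,0]],
  ],
)

```text
clock: 13.0
eef_pos: [563.2, 212.2, 109.1]
tcp_rot: [3.137, -0.003, 1.326]
contact_force: [-0.1, -0.7, -0.1]
opening: 0.003
```

Request:
servo_tool(
  rows=[
    [0,[0,-28,0],[0,0,0]],
    [0,[0,0,0],[0,0,0]],
    [0,[0,0,0],[0,0,0]],
  ],
)

```text
clock: 13.38
eef_pos: [534.3, 218.1, 105.9]
tcp_rot: [-3.142, 0.0, 1.327]
contact_force: [0.5, -0.3, 0.4]
opening: 0.001
```

Run:
```python
from h import *
s=sense(); print(s["eef_pos"],s["tcp_rot"],s["contact_force"],s["opening"])
cv2.imwrite("pics/w4.png",grab_frame("wrist"))
```

```text
[534.32266526 218.09844711 105.93721935] [-3.14158227e+00  1.34142116e-04  1.32654087e+00] [ 0.54368803 -0.34713218  0.36350211] 0.0008203631096239921
```

View pics/w4.png

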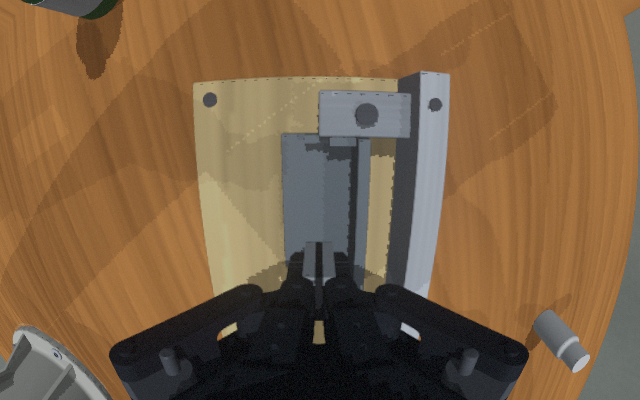

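The bracket stands square on the board with its end at the stop (row 137). The gap to the fence is at columns 370–393. The fingers are over the pocket, so I'll lower and push.

Request:
servo_tool(
  rows=[
    [0,[0,0,35],[0,0,0]],
    [0,[0,0,30],[0,0,0]],
    [0,[0,0,14],[0,0,0]],
    [0,[0,0,3],[0,0,0]],
    [0,[0,0,0],[0,0,0]],
  ],
)

```text
clock: 14.05
eef_pos: [534.7, 218.2, 24.9]
tcp_rot: [3.141, -0.0, 1.326]
contact_force: [-0.5, 0.5, -0.0]
opening: 0.003
```

Request:
servo_tool(
  rows=[
    [0,[0,5,0],[0,0,0]],
    [0,[0,5,0],[0,0,0]],
    [0,[0,3,0],[0,0,0]],
    [0,[0,3,0],[0,0,0]],
    [0,[0,0,0],[0,0,0]],
  ],
)

```text
clock: 14.68
eef_pos: [549.7, 214.1, 24.5]
tcp_rot: [-3.142, -0.0, 1.326]
contact_force: [-0.6, 1.0, 2.8]
opening: 0.004
```

Request:
servo_tool(
  rows=[
    [0,[0,4,0],[0,0,0]],
    [0,[0,4,0],[0,0,0]],
    [0,[0,4,0],[0,0,0]],
    [0,[0,4,0],[0,0,0]],
    [0,[0,0,0],[0,0,0]],
  ],
)

```text
clock: 15.3
eef_pos: [565.2, 210.3, 24.4]
tcp_rot: [-3.142, 0.0, 1.326]
contact_force: [-3.0, 0.3, 3.2]
opening: -0.003
```

Request:
servo_tool(
  rows=[
    [0,[0,3,0],[0,0,0]],
    [0,[0,2,0],[0,0,0]],
    [0,[0,0,0],[0,0,0]],
  ],
)

```text
clock: 15.68
eef_pos: [567.4, 209.5, 24.3]
tcp_rot: [-3.137, 0.001, 1.326]
contact_force: [-12.4, 5.9, 11.9]
opening: 0.003
```

Run:
```python
from h import *
s=sense(); print(s["eef_pos"],s["contact_force"])
im=grab_frame("wrist"); cv2.imwrite("pics/w5.png",im)
cv2.imwrite("pics/w5c.png",cv2.resize(im[60:330,170:480],None,fx=2.2,fy=2.2,interpolation=cv2.INTER_CUBIC))
```

```text
[567.38365371 209.52968821  24.26212014] [-12.43413276   5.93685147  11.89041555]
```

View pics/w5c.png

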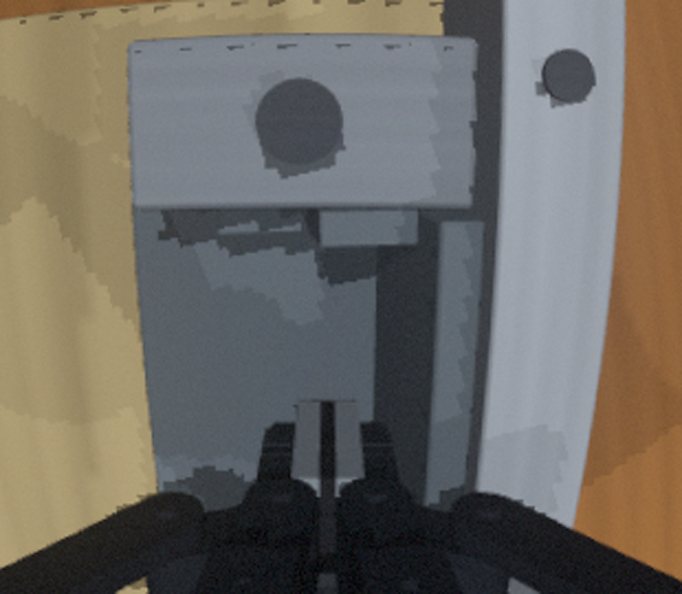

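Run:
```python
from h import *
ex=np.array([.9707,-.2402]);ey=np.array([.2402,.9707]);c0=np.array([606.6,259.4])
f=lambda u,v,z:(lambda d:(round(ex@d,1),round(ey@d,1)))(wray_z((u/2.2+170,v/2.2+60),z)[:2]-c0)
for n,u,v,z in[("upr out",484,223,62),("upr out",482,330,62),("upr in",440,224,62),("fence top edge",500,230,68),("fence top edge",491,350,68),("stop edge",300,208,52),("stop edge",150,208,52)]: print(n,f(u,v,z))
```

```text
upr out (np.float64(-1.0), np.float64(-1.7))
upr out (np.float64(-0.3), np.float64(-19.6))
upr in (np.float64(-8.2), np.float64(-2.0))
fence top edge (np.float64(0.1), np.float64(-1.7))
fence top edge (np.float64(-0.0), np.float64(-21.0))
stop edge (np.float64(-30.6), np.float64(-1.0))
stop edge (np.float64(-56.9), np.float64(-0.6))
```

Request:
servo_tool(
  rows=[
    [0,[0,-5,0],[0,0,0]],
    [0,[0,-4,-6],[0,0,0]],
    [0,[0,0,0],[-8,0,0]],
    [0,[0,0,0],[-8,0,0]],
    [0,[0,0,0],[-8,0,0]],
    [0,[0,0,0],[-6,0,0]],
    [0,[0,0,0],[0,0,0]],
  ],
)

```text
clock: 16.6
eef_pos: [561.4, 204.6, 29.3]
tcp_rot: [2.708, 0.02, 1.318]
contact_force: [0.0, -0.6, -0.3]
opening: -0.002
```

Run:
```python
from h import *
s=sense(); T=R.from_euler("xyz",s["tcp_rot"]).as_matrix(); print(s["eef_pos"],s["contact_force"]); print(T.round(3))
ex=np.array([.9707,-.2402]);ey=np.array([.2402,.9707]);c0=np.array([606.6,259.4]); d=s["eef_pos"][:2]-c0; print("fence frame",ex@d,ey@d,s["qpos"])
```

```text
[561.44220498 204.64963129  29.34224142] [ 0.02578966 -0.59254166 -0.28082377]
[[ 0.25   0.881  0.402]
 [ 0.968 -0.219 -0.123]
 [-0.02   0.42  -0.907]]
fence frame -30.683633062999753 -63.99308527264289 [ 0.52433229  0.50923391  2.07178796 -0.90920165  0.40049899  1.59332268]
```

The bracket measures home: its back is 0.3–1 mm from the fence and its end about 1 mm from the stop. The tool is tilted 25°. Next I'll move in diagonally.

Request:
servo_tool(
  rows=[
    [0,[3,3.6,1.7],[0,0,0]],
    [0,[2,1.9,3.5],[0,0,0]],
    [0,[0,0,0],[0,0,0]],
    [0,[0,0,0],[0,0,0]],
  ],
)

```text
clock: 17.1
eef_pos: [570.8, 207.2, 27.1]
tcp_rot: [2.707, 0.019, 1.315]
contact_force: [-0.4, 0.2, 0.0]
opening: 0.0
```

Request:
servo_tool(
  rows=[
    [0,[0,1,1],[0,0,0]],
    [0,[0,0.5,1],[0,0,0]],
    [0,[0,0,0],[0,0,0]],
  ],
)

```text
clock: 17.48
eef_pos: [572.7, 206.8, 25.9]
tcp_rot: [2.707, 0.019, 1.315]
contact_force: [-1.2, -0.1, 0.7]
opening: 0.0
```

```bash
cat > st.py <<'E'
from h import *
s=sense(); ex=np.array([.9707,-.2402]);ey=np.array([.2402,.9707]);c0=np.array([606.6,259.4]); d=s["eef_pos"][:2]-c0; F=s["contact_force"]
print("fence frame",round(ex@d,1),round(ey@d,1),"z",s["eef_pos"][2].round(1),"F ex,ey,z",(ex@F[:2]).round(1),(ey@F[:2]).round(1),F[2].round(1)); print(R.from_euler("xyz",s["tcp_rot"]).as_matrix().round(3), s["qpos"].round(2), s["clock"])
E
python3 st.py
```

```text
fence frame -20.3 -59.2 z 25.9 F ex,ey,z -1.1 -0.4 0.7
[[ 0.253  0.88   0.403]
 [ 0.967 -0.222 -0.123]
 [-0.019  0.421 -0.907]] [ 0.52  0.53  2.05 -0.9   0.4   1.58] 17.475
```

Request:
servo_tool(
  rows=[
    [0,[0,0.5,1.3],[0,0,0]],
    [0,[0,0,0],[0,0,0]],
  ],
)

```text
clock: 17.73
eef_pos: [573.7, 206.5, 24.9]
tcp_rot: [2.707, 0.019, 1.315]
contact_force: [-1.1, 0.9, -0.4]
opening: 0.002
```

Request:
servo_tool(
  rows=[
    [0,[0,0.2,1.2],[0,0,0]],
    [0,[0,0,0],[0,0,0]],
  ],
)

```text
clock: 17.98
eef_pos: [574.4, 206.4, 23.9]
tcp_rot: [2.707, 0.019, 1.315]
contact_force: [-0.6, 1.2, -1.1]
opening: -0.002
```

```bash
python3 st.py
```

```text
fence frame -18.5 -59.2 z 23.9 F ex,ey,z -0.8 1.0 -1.1
[[ 0.253  0.88   0.403]
 [ 0.967 -0.222 -0.123]
 [-0.019  0.421 -0.907]] [ 0.51  0.53  2.05 -0.91  0.4   1.58] 17.975
```

Request:
servo_tool(
  rows=[
    [0,[0,0.5,1.3],[0,0,0]],
    [0,[0,0,0],[0,0,0]],
  ],
)

```text
clock: 18.23
eef_pos: [575.4, 206.1, 23.0]
tcp_rot: [2.707, 0.019, 1.315]
contact_force: [0.4, -0.2, -0.2]
opening: 0.0
```

Request:
servo_tool(
  rows=[
    [0,[0,0.5,1.3],[0,0,0]],
    [0,[0,0,0],[0,0,0]],
  ],
)

```text
clock: 18.48
eef_pos: [576.3, 205.9, 22.4]
tcp_rot: [2.707, 0.019, 1.315]
contact_force: [-5.0, 0.5, 7.4]
opening: -0.003
```

Request:
servo_tool(
  rows=[
    [0,[0,0.5,1.3],[0,0,0]],
    [0,[0,0,0],[0,0,0]],
  ],
)

```text
clock: 18.73
eef_pos: [576.8, 205.8, 22.1]
tcp_rot: [2.706, 0.018, 1.315]
contact_force: [-13.9, 1.9, 20.9]
opening: -0.004
```

Request:
servo_tool(
  rows=[
    [0,[0,1.3,0.4],[0,0,0]],
    [0,[0,0,0],[0,0,0]],
  ],
)

```text
clock: 18.98
eef_pos: [577.0, 205.7, 22.1]
tcp_rot: [2.708, 0.018, 1.316]
contact_force: [-23.3, 5.7, 25.4]
opening: 0.0
```

Request:
servo_tool(
  rows=[
    [0,[0,0.9,0.3],[0,0,0]],
    [0,[0,0,0],[0,0,0]],
  ],
)

```text
clock: 19.23
eef_pos: [577.1, 205.7, 22.0]
tcp_rot: [2.708, 0.018, 1.316]
contact_force: [-29.5, 8.8, 31.2]
opening: -0.0
```

```bash
python3 st.py
```

```text
fence frame -15.7 -59.2 z 22.0 F ex,ey,z -30.8 1.5 31.2
[[ 0.252  0.88   0.402]
 [ 0.968 -0.222 -0.122]
 [-0.018  0.42  -0.907]] [ 0.51  0.54  2.04 -0.91  0.39  1.58] 19.225
```

The push is firm and diagonal: about 31 N into the fence and 31 N down. I'll check the placement visually.

Run:
```python
from h import *
im=grab_frame("wrist"); cv2.imwrite("pics/w6.png",im)
ex=np.array([.9707,-.2402]);ey=np.array([.2402,.9707]);c0=np.array([606.6,259.4])
def line(o,z): # fence frame -> px
    return wproj(np.r_[c0+ex*o[0]+ey*o[1],z])
print("expected px: upright end outer",line((0,0),62).round(0),"stop inner top edge",line((-30,0),52).round(0),line((-55,0),52).round(0),"fence top edge -20",line((0,-20),68).round(0))
t=grab_frame("top"); sc=grab_frame("scene")
b=cv2.resize(im[60:330,120:480],None,fx=1.5,fy=1.5); s2=cv2.resize(sc[170:280,200:450],None,fx=2.16,fy=2.16)
out=np.zeros((b.shape[0]+s2.shape[0]-50,540,3),np.uint8); out[:b.shape[0]]=b; out[b.shape[0]:]=s2[:out.shape[0]-b.shape[0],:540]
cv2.imwrite("pics/fin.png",out[:600])
for n in("spool","glue","bottle"):
  for c in("top","scene"):
    for d in boxes_of(c,n)[:1]: print(n,c,toworld(c,d["centre"]).round(0))
```

```text
expected px: upright end outer [401. 152.] stop inner top edge [317. 152.] [247. 159.] fence top edge -20 [408. 207.]
spool top [ 476. -444.   51.]
spool scene [ 489. -436.   39.]
glue top [770.  -3.  66.]
glue scene [787.   5.  53.]
bottle top [384. 464. 115.]
bottle scene [405. 481.  81.]
```

View pics/fin.png

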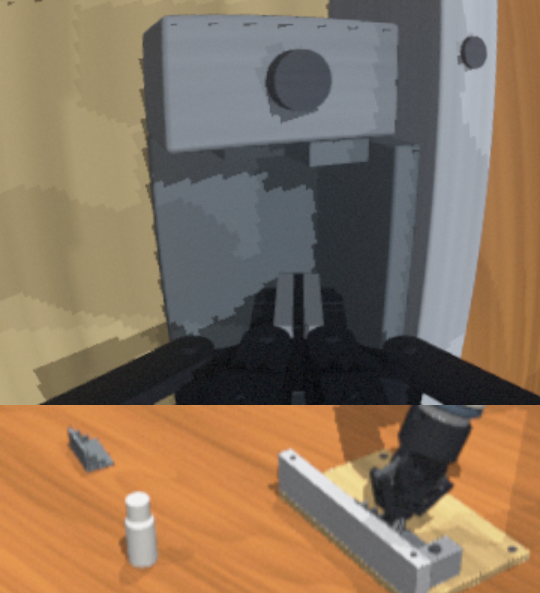

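The final view shows the upright flush along the fence. The bracket end is just below the stop edge, and the glue stick is standing. I'll measure the end gap with sub-pixel profiles.

Run:
```python
from h import *
ex=np.array([.9707,-.2402]);ey=np.array([.2402,.9707]);c0=np.array([606.6,259.4])
g=cv2.cvtColor(cv2.imread("pics/w6.png"),cv2.COLOR_BGR2GRAY)
print("rows145-166"); 
for c in (386,389,392,395): print("upr",c,g[148:166,c].tolist())
for c in (250,290,320,345): print("stop",c,g[146:170,c].tolist())
def y(px,z): d=wray_z(px,z)[:2]-c0; return round(ex@d,1),round(ey@d,1)
for px in [(392,r) for r in (155,157,159)]: print("upr z62",px,y(px,62))
for px in [(345,152),(320,154),(290,157)]: print("stop z52",px,y(px,52))
```

```text
rows145-166
upr 386 [77, 78, 77, 77, 76, 71, 74, 68, 70, 96, 105, 110, 112, 112, 113, 110, 112, 111]
upr 389 [81, 76, 79, 75, 77, 79, 68, 70, 78, 98, 106, 110, 109, 112, 112, 110, 110, 112]
upr 392 [74, 77, 79, 76, 79, 77, 75, 70, 79, 95, 104, 111, 111, 111, 110, 109, 111, 108]
upr 395 [78, 79, 79, 75, 77, 75, 74, 75, 71, 83, 101, 97, 62, 68, 87, 99, 101, 102]
stop 250 [139, 140, 135, 137, 140, 139, 138, 140, 140, 143, 142, 137, 123, 106, 95, 75, 72, 76, 72, 75, 70, 73, 74, 75]
stop 290 [139, 136, 140, 139, 138, 139, 140, 141, 129, 113, 95, 63, 72, 72, 74, 76, 75, 74, 76, 67, 70, 69, 71, 70]
stop 320 [139, 139, 140, 140, 142, 139, 118, 103, 76, 48, 53, 54, 52, 52, 50, 51, 57, 50, 52, 49, 53, 55, 57, 58]
stop 345 [140, 141, 139, 138, 128, 108, 87, 71, 92, 110, 112, 112, 112, 110, 112, 110, 113, 110, 112, 111, 110, 112, 102, 79]
upr z62 (392, 155) (np.float64(-4.4), np.float64(-1.0))
upr z62 (392, 157) (np.float64(-4.4), np.float64(-1.7))
upr z62 (392, 159) (np.float64(-4.3), np.float64(-2.5))
stop z52 (345, 152) (np.float64(-18.6), np.float64(-0.6))
stop z52 (320, 154) (np.float64(-28.8), np.float64(-0.6))
stop z52 (290, 157) (np.float64(-40.1), np.float64(-0.8))
```

The gap is about 0.7 mm, inside the tolerance. A small nudge toward the stop (tool x) should close it, then I'll check the force.

Request:
servo_tool(
  rows=[
    [0,[0.8,0,0],[0,0,0]],
    [0,[0.7,0,0],[0,0,0]],
    [0,[0,0,0],[0,0,0]],
    [0,[0,0,0],[0,0,0]],
  ],
)

```text
clock: 20.18
eef_pos: [577.1, 205.8, 22.0]
tcp_rot: [2.708, 0.02, 1.314]
contact_force: [-29.8, 2.6, 33.7]
opening: 0.002
```

```bash
python3 st.py
```

```text
fence frame -15.8 -59.1 z 22.0 F ex,ey,z -29.6 -4.6 33.7
[[ 0.254  0.88   0.401]
 [ 0.967 -0.222 -0.124]
 [-0.02   0.42  -0.907]] [ 0.51  0.54  2.04 -0.9   0.4   1.58] 20.175
```

```bash
python3 -c "
from rig import *
print(sign_off())"
```

```text
the job is handed in; nothing more can be done
None
```

The bracket is on the board, home against the fence and stop, and I handed the job in at about 20 s with the diagonal push still held. No verdict was reported.

I pinched the middle-sized bracket by its upright, set it on the board, and slid it to the stop (contact at about 16 N). I then released it and pushed it to the fence with closed fingers. For the final push I tilted the tool about 25° and pressed the fingertips into the inside corner.

**Last checks:**
- **Push:** the wrist sensor read about 30 N toward the fence and 34 N down. The tool was stationary.
- **Fence:** the back measured 0.3–1 mm from the fence and parallel to it. That was just before the final press.
- **Stop:** the end measured about 0.7 mm from the stop, give or take about 1 mm. A final 1.5 mm nudge toward the stop moved the fingertips only about 0.1 mm and built up about 5 N, so I can't say it closed that gap.
- **Spool, glue stick and bottle:** the spool and bottle read within about 5 mm of their first positions in both cameras. The glue stick read within about 5 mm in the scene camera, where the picture shows it upright. It had no starting reading from the top camera.

The first upright push, with the tool vertical, seemed to bear on the bracket with the wider part of the fingers. I therefore backed off and tilted the tool.

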